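# Check the glue syringes and throw out the blocked one

### The arm

A 6-joint arm with a two-finger parallel gripper is mounted at the origin on the work surface. World frame = base frame: x ahead of the robot, y to its left, z up, the work surface at z = 0. Lengths are in m, angles in rad, forces in N, time in s.
With the tool pointing down it reaches from about 0.35 to 0.85 m from the base axis. Payload 8.1 kg.
Tool frame: the origin (TCP) lies on the mounting face of the last link; the fingertips stand 186 mm ahead of it and the grasp point (between the pads) lies 167 mm ahead of it; z points along the fingers, y is the line along which they close (so a half turn about z gives the same grasp; the last joint's range is limited). The gripper opens to 93 mm and grips with 3 to 60 N. Pads are 15 mm wide; open, the fingers measure 128 mm over their backs; the gripper's body (75 mm by 188 mm) begins 65 mm behind the grasp point.
Start: joints at [1.067, 0.13, 1.488, -0, 1.523, -0.085], TCP at [0.244, 0.548, 0.405] pointing down, gripper open.
Joint ranges: [-2.96, 2.96], [-0.89, 2.26], [0.02, 2.5], [-1.34, 4.48], [0, 2.73], [-2.66, 2.66]. Speed limits (rad/s): [2.39, 2.39, 2.79, 3.14, 3.14, 3.14].

### API

Orientations are given as a unit quaternion [w, x, y, z].
In Python, from cell import r gives the robot as it stands. The module is installed in compiled form; this text tells all that it offers. Calls block until the motion is done:
- r.move_to(position, orientation): joint-space move of the TCP to a pose.
- r.movel(position, feed=0.15, orientation=None): straight line of the TCP; orientation=None keeps the orientation; feed is the mean speed in m/s.
- r.set_joints(angles): joint-space move.
- r.grip(opening, f_grip=None): opening from 0.0 (shut) to 1.0 (fully open); f_grip is the grip in N (None keeps the last); returns when the fingers have stopped.
- r.pause(seconds).
- r.inverse_kinematics(position, orientation): joint angles nearest the present ones, or None.
- r.observe(): the state.
- r.get_image(name): name is "scene" or "top" or "wrist"; returns a dict with "color" (384x512x3 uint8, red, green, blue), "fovy" (degrees; the focal length in pixels is half the picture's height over the tangent of half this angle, whatever the lens; pixels are square), "cx", "cy" (the principal point, pixels), "dist" ([k1, k2, p1, p2, k3] as OpenCV has them; the pictures are not rectified), "world_from_camera" (4x4, takes a point from camera to world coordinates). Camera axes: x right, y up, looking along -z (the intrinsics and any distortion apply to the point x, -y, -z); pixel columns grow to the right and rows downward; lengths in m; the calibration is good to about 2 mm. A picture is of the moment at which its call begins. There is no depth.
A pose or a line that the arm cannot do raises r.Unreachable and nothing moves.
- r.finish_job(): hands the job in; it is judged then, once.
The state is a dict: "t": time; "qpos": joint angles; "dq": joint speeds; "tau": joint torques, N m; "position": TCP position; "orientation": TCP orientation; "ft_force": force on the tool from outside, world axes, zero at the start; "moment": the same for the moment, N m; "finger_gap": opening from 0.0 (shut) to 1.0 (fully open); "finger_force": force on a finger pad.
Only numpy, scipy, OpenCV 4.12 (cv2) and the standard library are available. Lean on these libraries where they do the work, as an engineer would, in place of code of your own. Each camera call takes 0.05 s, during which the arm holds its last target. There are 200 camera calls.

### The job

Before the glue-up, try the three empty glue syringes standing in the wooden rack by pushing each plunger down: two run freely and are to be left in the rack with the plunger pushed fully home, but one is blocked with dried glue. When a plunger stiffens part-way, stop pushing at once without forcing it, then lift that syringe out and stand it, plunger up, in the red bin. Leave the other things on the bench where they are.

Things in the scene. Friction and masses are not known exactly. Their poses are not given: they have to be found in the camera images.
- rack: fixed light-wood block 64 x 214 x 57 mm high (x, y, z); origin at the centre of its underside. Three square sockets 32 mm wide and 45 mm deep (floor 12 mm above the table) lie in a row along its y axis at y = -70, 0 and +70 mm; one syringe stands loosely in each (2 mm play all round). It lies at any yaw within 0.4 rad of the base frame
- bin: fixed red open-topped bin, 80 x 80 mm outside, 65 mm high, walls and floor 5 mm thick; origin at the centre of its underside
- syringe_a: white opaque glue syringe, one of three alike, any of which may be blocked; about 0.1 kg; stands upright; origin at the centre of its underside, z up its axis. Flat foot 24 mm wide, barrel 28 mm from 4 mm up; round blue collar 34 mm in diameter from 80 to 100 mm above the origin (grip here, at about 95 mm); the plunger rod comes out of the collar
- syringe_b: white opaque glue syringe, one of three alike, any of which may be blocked; about 0.1 kg; stands upright; origin at the centre of its underside, z up its axis. Flat foot 24 mm wide, barrel 28 mm from 4 mm up; round blue collar 34 mm in diameter from 80 to 100 mm above the origin (grip here, at about 95 mm); the plunger rod comes out of the collar
- syringe_c: white opaque glue syringe, one of three alike, any of which may be blocked; about 0.1 kg; stands upright; origin at the centre of its underside, z up its axis. Flat foot 24 mm wide, barrel 28 mm from 4 mm up; round blue collar 34 mm in diameter from 80 to 100 mm above the origin (grip here, at about 95 mm); the plunger rod comes out of the collar
- plunger_a (a joint): travel of syringe_a's plunger, m: 0 out, 0.036 fully home; starts at 0 to 0.006. A free one drags with a steady 2 to 4 N, meets a rubber cushion (3 N per mm) 3 mm before home and settles back 1 to 2 mm, which is fine. The blocked one drags alike until about 0.016, then resistance rises by 1.5 N per mm; it springs back to about 0.018. Over about 22 N is forcing
- plunger_b (a joint): travel of syringe_b's plunger, m: 0 out, 0.036 fully home; starts at 0 to 0.006. A free one drags with a steady 2 to 4 N, meets a rubber cushion (3 N per mm) 3 mm before home and settles back 1 to 2 mm, which is fine. The blocked one drags alike until about 0.016, then resistance rises by 1.5 N per mm; it springs back to about 0.018. Over about 22 N is forcing
- plunger_c (a joint): travel of syringe_c's plunger, m: 0 out, 0.036 fully home; starts at 0 to 0.006. A free one drags with a steady 2 to 4 N, meets a rubber cushion (3 N per mm) 3 mm before home and settles back 1 to 2 mm, which is fine. The blocked one drags alike until about 0.016, then resistance rises by 1.5 N per mm; it springs back to about 0.018. Over about 22 N is forcing
- thumb_a (a point): centre of the top face of the yellow round thumb pad (26 mm in diameter, 6 mm thick) on the plunger of syringe_a; 146 mm above the syringe's origin when fully out, 110 mm when fully home
- thumb_b (a point): centre of the top face of the yellow round thumb pad (26 mm in diameter, 6 mm thick) on the plunger of syringe_b; 146 mm above the syringe's origin when fully out, 110 mm when fully home
- thumb_c (a point): centre of the top face of the yellow round thumb pad (26 mm in diameter, 6 mm thick) on the plunger of syringe_c; 146 mm above the syringe's origin when fully out, 110 mm when fully home
- chisel_long: loose carving chisel, 26 mm thick dark wooden handle 120 mm long to -x and steel blade 110 mm long to +x of its origin; leave it alone
- chisel_broad: loose chisel with broad blade, 26 mm thick handle 100 mm long to -x and blade 110 mm to +x of its origin; leave it alone
- mallet: loose wooden mallet, 52 mm thick head from its origin 90 mm to +x, handle 150 mm to -x; leave it alone
- glue_jar: loose closed jar, 68 mm wide, 100 mm high, orange cap; origin under its centre; leave it alone
- oilstone: loose grey sharpening stone 160 x 50 x 25 mm; leave it alone
- brush: loose flat brush with wooden handle lying along its x axis; leave it alone

How it is judged:
By the outcome, as a careful person would: the job done as asked, in the order asked, and still so for the second after the job is handed in, with the robot touching nothing.
It also fails if it takes over 72 s, if anything falls off the work surface, if the arm or the gripper's body presses on something with over 40 N, if the wrist force passes 120 N, or if a joint passes its speed limit or range.

## Working session

There is one attempt and no reset: what is moved stays moved. The work goes in short steps, each a Python script; the robot and the scene stay as the last script left them, time stands still between calls to the robot, and variables do not carry over. Pictures are saved under pics/ and viewed, at most 10 in all, crops included, and the job is handed in when it is done.

```bash
mkdir -p pics; cat > h.py <<'E'
from cell import r
import numpy as np, cv2
def K(im):
    f=192/np.tan(np.radians(im["fovy"])/2); return np.array([[f,0,im["cx"]],[0,f,im["cy"]],[0,0,1.]])
def ray(im,uv):
    p=cv2.undistortPoints(np.array([[uv]],float),K(im),np.array(im["dist"],float))[0,0]
    T=np.array(im["world_from_camera"]); return T[:3,3],T[:3,:3]@np.array([p[0],-p[1],-1])
def at(im,uv,z):
    o,d=ray(im,uv); return o+d*(z-o[2])/d[2]
def px(im,P):
    T=np.array(im["world_from_camera"]); c=T[:3,:3].T@(np.array(P,float)-T[:3,3]); c=c*[1,-1,-1]
    return cv2.projectPoints(c.reshape(1,1,3),np.zeros(3),np.zeros(3),K(im),np.array(im["dist"],float))[0].ravel()
E
cat > a.py <<'E'
from h import *
import pickle
for n in("top","scene"):
    im=r.get_image(n); pickle.dump(im,open(n+".pkl","wb"))
    cv2.imwrite(f"pics/{n}0.png",cv2.resize(im["color"][:,:,::-1],(800,600),interpolation=cv2.INTER_CUBIC))
    print(n,im["fovy"],im["dist"],np.array(im["world_from_camera"]).round(3))
s=r.observe();print(s)
E
python3 a.py
```

```text
top 47.007018185273076 [-0.15652983  0.          0.          0.          0.        ] [[ 5.70e-02  9.77e-01 -2.06e-01  2.86e-01]
 [-9.98e-01  5.60e-02 -1.30e-02 -4.10e-02]
 [-1.00e-03  2.06e-01  9.78e-01  1.49e+00]
 [ 0.00e+00  0.00e+00  0.00e+00  1.00e+00]]
scene 56.26666614243809 [0.01281707 0.         0.         0.         0.        ] [[ 0.608 -0.514  0.605  1.158]
 [ 0.794  0.374 -0.48  -0.516]
 [ 0.02   0.772  0.636  0.762]
 [ 0.     0.     0.     1.   ]]
{'t': 0.1, 'qpos': array([ 1.06657666e+00,  1.31112014e-01,  1.48917298e+00, -1.38337660e-05,
        1.52297767e+00, -8.54072035e-02]), 'dq': array([-3.77942632e-04, -3.04177708e-03, -3.21535394e-03, -4.23302337e-04,
       -7.53313968e-04, -5.93861682e-05]), 'tau': array([ 9.20673920e-04, -5.61341822e+01, -4.93096232e+01,  7.70387566e-02,
        2.90335331e-02, -8.67855965e-05]), 'position': array([0.24389428, 0.54797365, 0.4037749 ]), 'orientation': array([-2.36010117e-04,  2.07878738e-01,  9.78154248e-01, -8.00989153e-04]), 'ft_force': array([ 0.48169392, -0.22122489,  0.0628223 ]), 'moment': array([-0.01980109,  0.0025026 ,  0.02828918]), 'finger_force': 0.0, 'finger_gap': 0.9997209174226388}
```

View pics/top0.png

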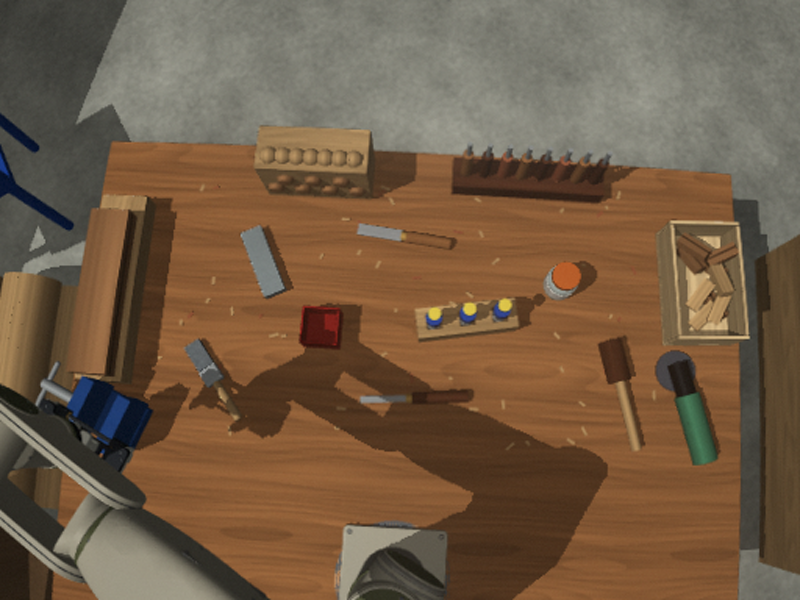

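View pics/scene0.png

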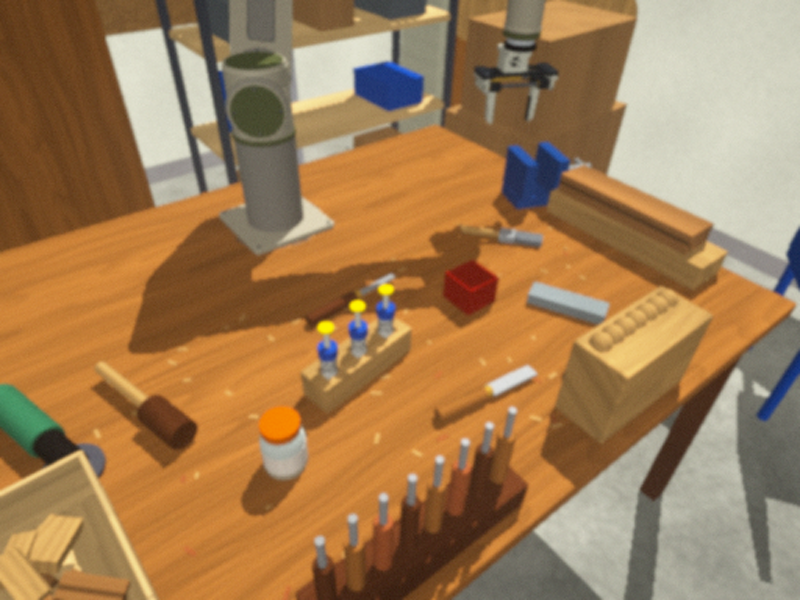

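The top view shows pads at about (434,315), (469,311), (505,306) and the bin at (321,327). In the scene view the pads are at (386,290), (358,307), (326,328) in matching order. I'll triangulate them next.

```bash
cat > m.py <<'E'
from h import *
import pickle
T=pickle.load(open("top.pkl","rb"));S=pickle.load(open("scene.pkl","rb"))
def yel(im):
    h=cv2.cvtColor(im["color"],cv2.COLOR_RGB2HSV); m=cv2.inRange(h,(26,180,150),(34,255,255))
    n,_,st,c=cv2.connectedComponentsWithStats(m); return [(c[i],st[i,4]) for i in range(1,n) if st[i,4]>12]
a=sorted(yel(T),key=lambda q:q[0][0]);b=sorted(yel(S),key=lambda q:-q[0][0])
print(a,b)
for (u,_),(v,_) in zip(a,b):
    o,d=ray(T,u);p,e=ray(S,v)
    k=np.linalg.lstsq(np.c_[d,-e],p-o,rcond=None)[0]
    A=o+d*k[0];B=p+e*k[1];print(((A+B)/2).round(4),np.linalg.norm(A-B).round(4))
# bin rim corners (top view), rack top corners
f=.64
print("bin rim",[at(T,(x*f,y*f),.065).round(3) for x,y in((303,307),(341,307),(340,347),(300,345))])
print("rack",[at(T,(x*f,y*f),.057).round(3) for x,y in((416,308),(516,300),(519,327),(418,338))])
c=S["color"][170:270,180:340,::-1];c2=T["color"][180:230,180:340,::-1]
cv2.imwrite("pics/c1.png",np.vstack([cv2.resize(c,(800,350),interpolation=2),cv2.resize(c2,(800,250),interpolation=2)]))
E
python3 m.py
```

```text
[] [(array([246.70454545, 184.61363636]), np.int32(44)), (array([228.34, 195.4 ]), np.int32(50)), (array([208.17241379, 209.20689655]), np.int32(58))]
bin rim [array([0.555, 0.221, 0.065]), array([0.559, 0.141, 0.065]), array([0.474, 0.136, 0.065]), array([0.473, 0.22 , 0.065])]
rack [array([ 0.568, -0.018,  0.057]), array([ 0.597, -0.229,  0.057]), array([ 0.539, -0.237,  0.057]), array([ 0.504, -0.025,  0.057])]
```

View pics/c1.png

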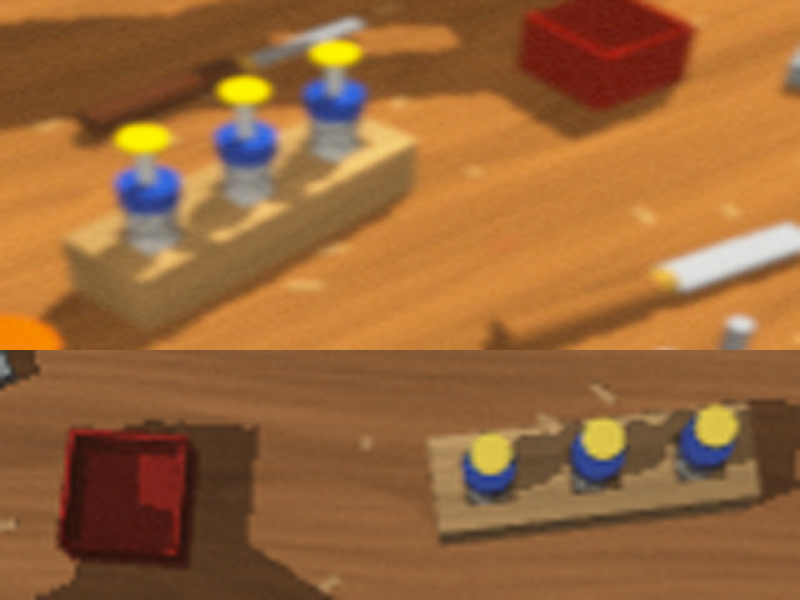

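The crop shows the top-view pads at crop px (491,455), (603,439), (717,426). The bin rim corners are at (70,430), (188,437), (185,560), (62,553), and the rack's top face at (429,438), (745,405), (762,493), (440,533).

```bash
sed -i 's/(26,180,150)/(22,120,150)/; /^print("bin/,$d' m.py; cat >> m.py <<'E'
g=lambda x,y:(180+(x+.5)/5-.5,180+(y-350+.5)/5-.5)
for n,z,c in(("bin",.065,((70,430),(188,437),(185,560),(62,553))),("rack",.057,((429,438),(745,405),(762,493),(440,533)))):
    P=np.array([at(T,g(*q),z) for q in c]);print(n,P.round(3).tolist(),P.mean(0).round(4))
for q in((491,455),(603,439),(717,426)): print(at(T,g(*q),.155).round(4))
E
python3 m.py
```

```text
[(array([277.74, 200.16]), np.int32(50)), (array([300.49056604, 197.24528302]), np.int32(53)), (array([322.83018868, 194.64150943]), np.int32(53))] [(array([246.57746479, 185.04225352]), np.int32(71)), (array([228.26190476, 195.44047619]), np.int32(84)), (array([207.98837209, 209.15116279]), np.int32(86))]
[ 0.5423 -0.0547  0.1497] 0.0009
[ 0.5545 -0.1238  0.1552] 0.0017
[ 0.5668 -0.1932  0.1532] 0.0009
bin [[0.558, 0.223, 0.065], [0.557, 0.144, 0.065], [0.476, 0.139, 0.065], [0.475, 0.22, 0.065]] [0.5165 0.1815 0.065 ]
rack [[0.567, -0.015, 0.057], [0.602, -0.223, 0.057], [0.543, -0.236, 0.057], [0.504, -0.026, 0.057]] [ 0.5541 -0.1251  0.057 ]
[ 0.5397 -0.0552  0.155 ]
[ 0.5536 -0.1237  0.155 ]
[ 0.5658 -0.1939  0.155 ]
```

```bash
cat >> h.py <<'E'
PADS=np.array([[.5415,-.0548],[.5541,-.1240],[.5665,-.1933]]); YAW=.175
def quat(y): # tool down, tool y along heading y
    a=(np.pi/2+y)/2; return np.array([0,np.cos(a),np.sin(a),0])
def best(pos,y):
    c=[(abs(q[5]),k) for k in (quat(y),quat(y+np.pi)) if (q:=r.inverse_kinematics(pos,k)) is not None]
    return min(c,key=lambda t:t[0])[1]
def fz(): return r.observe()["ft_force"][2]
def push(xy):
    """step a plunger down; returns (blocked, tip height, log)"""
    p=np.array([*xy,.175+.186]); r.movel(p,.25); r.pause(.15); f0=fz(); log=[]; z=.163
    r.movel([*xy,z+.186],.1)
    while z>.1175:
        z-=.0015 if z>.128 else .0006
        r.movel([*xy,z+.186],.03); s=r.observe(); f=s["ft_force"][2]-f0; t=s["position"][2]-.186; log.append((round(t*1e3,1),round(f,1)))
        if t>.129 and f>8.5: b=True;break
        if f>14: b=False;break
    else: b=None
    r.movel([*xy,.185+.186],.25); return b,t,log
E
python3 - <<'E'
from h import *
p=[*PADS[0],.19+.186]; q=best(p,YAW); print(q)
r.grip(0.0); r.move_to(p,q); print(r.observe()["qpos"].round(2),r.observe()["t"])
print(push(PADS[0]), r.observe()["t"])
E
```

```text
[0.         0.64260869 0.76619454 0.        ]
[-0.19 -0.01  1.68  0.    1.46 -0.37] 3.9417
(False, np.float64(0.12231487768955868), [(np.float64(161.8), np.float64(1.1)), (np.float64(160.0), np.float64(-0.4)), (np.float64(158.3), np.float64(0.4)), (np.float64(156.8), np.float64(0.4)), (np.float64(155.3), np.float64(0.7)), (np.float64(153.8), np.float64(0.1)), (np.float64(152.5), np.float64(0.7)), (np.float64(151.0), np.float64(1.2)), (np.float64(149.4), np.float64(1.7)), (np.float64(147.8), np.float64(1.2)), (np.float64(146.3), np.float64(1.0)), (np.float64(144.8), np.float64(1.7)), (np.float64(143.3), np.float64(2.2)), (np.float64(141.8), np.float64(1.1)), (np.float64(140.3), np.float64(1.2)), (np.float64(138.8), np.float64(0.8)), (np.float64(137.3), np.float64(0.9)), (np.float64(135.8), np.float64(1.2)), (np.float64(134.3), np.float64(0.1)), (np.float64(132.8), np.float64(1.6)), (np.float64(131.3), np.float64(0.1)), (np.float64(129.8), np.float64(0.9)), (np.float64(128.3), np.float64(2.0)), (np.float64(126.8), np.float64(1.0)), (np.float64(126.4), np.float64(2.5)), (np.float64(125.8), np.float64(2.6)), (np.float64(125.2), np.float64(3.1)), (np.float64(124.7), np.float64(3.3)), (np.float64(124.3), np.float64(5.8)), (np.float64(123.8), np.float64(5.8)), (np.float64(123.4), np.float64(6.8)), (np.float64(123.0), np.float64(8.0)), (np.float64(122.6), np.float64(8.6)), (np.float64(122.4), np.float64(10.3)), (np.float64(122.3), np.float64(13.4)), (np.float64(122.3), np.float64(16.5))]) 14.0167
```

```bash
sed -i 's/f>8.5/f>6.5/; s/z=\.163/z=.160/' h.py
python3 - <<'E'
from h import *
for i in (1,2):
    b,t,l=push(PADS[i]); print(i,b,t,[(float(a),float(c)) for a,c in l][::2],l[-1], r.observe()["t"])
E
```

```text
1 True 0.136919955133672 [(158.8, -0.5), (155.6, 2.9), (152.3, 1.4), (149.3, 0.6), (146.3, 0.9), (143.3, 1.5), (140.6, 3.8), (138.1, 6.1)] (np.float64(136.9), np.float64(6.9)) 19.25
2 False 0.12234329132953997 [(158.8, 0.1), (155.4, -0.4), (152.4, 1.6), (149.3, 1.9), (146.3, 0.7), (143.3, 0.8), (140.3, 1.2), (137.3, 1.1), (134.3, 1.0), (131.3, 0.5), (128.3, 0.5), (126.3, 1.1), (125.2, 1.1), (124.3, 5.5), (123.4, 7.1), (122.7, 8.9), (122.4, 12.1)] (np.float64(122.3), np.float64(14.1)) 29.0417
```

The middle syringe is blocked and the outer two are home. I'll lift the middle one now.

```bash
python3 - <<'E'
from h import *
x,y=PADS[1]; r.movel([x,y,.20+.186],.25); r.grip(1.0)
r.movel([x,y,.107+.167],.12); r.grip(0.0,20); s=r.observe(); print(s["finger_gap"]*93,s["finger_force"],s["ft_force"].round(1))
for z in (.13,.17,.26):
    r.movel([x,y,z+.167],.08 if z<.2 else .15); s=r.observe(); print(s["ft_force"].round(1),s["finger_gap"]*93)
print(s["t"])
cv2.imwrite("pics/l1.png",np.hstack([cv2.resize(r.get_image(n)["color"][:,:,::-1],(400,300),interpolation=3) for n in("scene","wrist")]))
E
```

```text
33.614025966565094 19.999956786632538 [-0.3 -0.4  0.7]
[-0.1  1.1 -1.3] 33.47734088361978
[-1.  -0.1 -1.2] 33.15290134933392
[ 0.3  1.2 -1.3] 33.86922590783448
34.8417
```

View pics/l1.png

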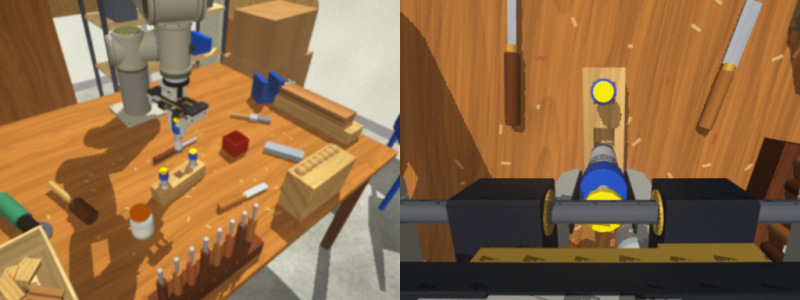

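The syringe is held upright at the collar, and the outer plungers sit down at the collars. Next I'll place it in the bin.

```bash
python3 - <<'E'
from h import *
B=[.5165,.1815]
r.movel([*B,.26+.167],.2); r.movel([*B,.125+.167],.15); r.movel([*B,.106+.167],.05); r.pause(.2); f0=fz(); z=.106
while z>.096:
    z-=.001; r.movel([*B,z+.167],.02); f=fz()-f0
    if f>3: break
print(z,f,f0)
im=r.get_image("scene"); a=im["color"]
r.grip(0.7); r.pause(.3); r.movel([*B,.2+.167],.1); r.pause(.3)
b=r.get_image("scene")["color"]; c=r.get_image("top")["color"]
print(r.observe()["t"])
cv2.imwrite("pics/p1.png",np.hstack([cv2.resize(k[:,:,::-1],(400,400),interpolation=2) for k in (a[120:220,260:360],b[120:220,260:360])]))
cv2.imwrite("pics/p2.png",cv2.resize(c[:,:,::-1],(800,600),interpolation=2))
E
```

```text
0.09899999999999999 7.383559789458057 -1.5824101224703249
42.7917
```

View pics/p1.png

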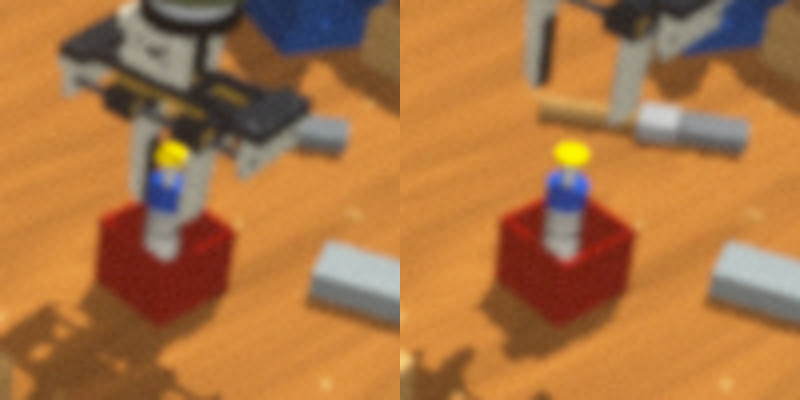

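The syringe stands upright in the bin, plunger up at crop px (570,155), and the gripper is clear of it.

```bash
python3 - <<'E'
from h import *
p=r.observe()["position"]; r.movel([p[0],p[1],.42],.2); r.pause(.3); print(r.finish_job())
E
```

```text
the job is handed in; nothing more can be done
None
```

The job is handed in: the middle syringe was blocked (I stopped pushing at about 7 N) and now stands plunger up in the red bin, and the two outer syringes are in the rack with plungers pushed fully home.

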